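# Lay the lino block down against the fence of the carving board

### The job

The lino printing block stands on its long edge on the carving board, its carved lino face turned away from the board's raised fence. Push it over with your fingertips so that it lies flat on the board with the carved face up, then push it along the board until its edge sits flush against the fence all along, and take the hand away. Only push: do not lift or carry the block, and leave the cup, the jar and the wooden box alone.

Things in the scene. Friction and masses are not known exactly. Their poses are not given: they have to be found in the camera images.
- board: Plywood carving board fixed to the bench, 340 (x) x 300 (y) x 12 mm thick, with a wooden fence along its +x edge: 35 mm deep, 300 mm long, top 24 mm above the board (36 mm above the bench). Origin: centre of its underside, on the bench. x points squarely at the fence, whose inner face is at x = +135 mm; y runs along the fence. Turned up to 26 degrees from straight ahead.
- block: Loose wooden printing block, 28 (x) x 140 (y) x 100 mm (z), 0.2 to 0.4 kg, grey carved lino on its -x face, the rest bare wood. It starts standing on a 140 x 28 mm edge, lino looking away from the fence within 20 degrees; it has room to fall flat short of the fence. Origin: centre of that edge. x goes from lino to bare back (straight down when lying lino up), z from that edge to the opposite one.
- block_center (a point): Centre of the printing block: 50 mm above the board while it stands, 14 mm above it when it lies flat. Axes as the block's.
- cup: Brown paper cup, 80 mm across the rim, 95 mm high, empty, standing on the bench beside the board. Origin: centre of its underside. To be left alone.
- jar: Closed ink jar, 64 mm across, 75 mm high, standing on the bench beside the board. Origin: centre of its underside. To be left alone.
- keepsake: Closed wooden box, 114 x 114 x 53 mm, on the bench beside the board, on its other side from cup and jar. Origin: centre of its underside. To be left alone.
There are look-alikes about, which are no part of the job. Of the things that look like the block, the larger one is meant.

How it is judged (in metres and radians):
On the way:
1. the block lies flat on the board, carved face up (angle between block's own x axis and vertical above 3.02 rad and height (world z) of block_center below 0.032 m), for 0.1 s.
At the end, for the whole second after the job is handed in: The block rests flat on the board (within 7 degrees), carved face up, its edge on the fence: centre at most 4 mm short of touching, square within 0.05 rad, within 100 mm of the board's middle line. Cup, jar and box within 30 mm of where they stood (angle between block's own x axis and vertical above 3.02 rad and height (world z) of block_center between 0.022 and 0.031 m and x of block_center in the frame of board between 0.081 and 0.09 m and y of block_center in the frame of board between -0.1 and 0.1 m and angle between the z axis of block and the x axis of board, either way round below 0.05 rad and linear speed of block below 0.02 m/s and distance of each of cup, jar, keepsake from where it was at the start of the episode below 0.03 m).
It fails at once if the block is lifted or carried (height (world z) of block_center above 0.078 m or (angle between block's own x axis and vertical above 2.84 rad and height (world z) of block_center above 0.052 m)).
It fails at once if the cup, the jar or the wooden box is pushed or knocked over (distance of any of cup, jar, keepsake from where it was at the start of the episode above 0.03 m or angle between any of cup, jar, keepsake's own z axis and vertical above 0.35 rad).
It also fails if it takes over 38 s, if anything falls off the work surface, if the arm or the gripper's body presses on something with over 40 N, if the wrist force passes 120 N, or if a joint passes its speed limit or range.

### The arm

A 7-joint arm with a two-finger parallel gripper is mounted at the origin on the work surface. World frame = base frame: x ahead of the robot, y to its left, z up, the work surface at z = 0. Lengths are in m, angles in degrees, forces in N, time in s.
With the tool pointing down it reaches from about 0.425 to 0.875 m from the base axis. Payload 4.7 kg.
Tool frame: the origin (TCP) lies at the very end of the fingers, on their centre line; the grasp point (between the pads) lies 19 mm behind it; z points along the fingers, y is the line along which they close (so a half turn about z gives the same grasp; the last joint's range is limited). The gripper opens to 87 mm and grips with 3 to 60 N. Pads are 19 mm wide; open, the fingers measure 117 mm over their backs; the gripper's body (75 mm by 190 mm) begins 51 mm behind the grasp point.
Start: joints at [-72.989, 18.392, -4.016, 83.108, 1.295, 78.541, -3.26], TCP at [0.181, 0.624, 0.223] pointing down, gripper open.
Joint ranges: [-163.93, 163.93], [-17.29, 119.83], [-79.2, 71.16], [3.27, 140.29], [-89.18, 269.18], [5.43, 117.66], [-154.24, 154.24]. Speed limits (degrees/s): [147.25, 147.25, 180, 180, 180, 180, 180].

### API

Orientations are given as [roll, pitch, yaw] about the fixed x, y, z axes, in that order (R = Rz(yaw) Ry(pitch) Rx(roll)).
In Python, from cell import telemetry, cams, env gives the robot as it stands.
- The arm moves only by the tool arm_command, never from a script. Its argument "series" is text: rows parted by semicolons, each of 5 numbers parted by spaces: the shift along the tool's x, y, z in mm, then the turn about the tool's z in rad, then the closure in counts, from 0 (fully open) to 255 (shut). A call has 1 to 20 rows; each row shifts and turns the commanded pose from where the row before left it, along the tool's axes as they then stand; what a row does not reach is not made up. A row lasts 1/12 s, in which the tool goes at most 41.7 mm and 7.16 degrees, less where a joint would pass 70% of its speed; a pose out of reach is approached as far as the arm can. A call is refused whole if a number of a shift passes 41.7 or a number of a turn 0.125, either way. A call with a gripper value outside its range is refused whole. The fingers move at their own pace and stop on an object; "squeeze" is the grip in N (left out, the last holds). Time passes only in rows, so rows that do not move let the fingers close. It gives the time, the measured TCP pose, the force, the opening and the grip force at its end, in the units of the state.
- telemetry.get_obs(): the state, without advancing time (a new reading comes with each control period).
- cams.read_camera(name): name is "side" or "top" or "wrist"; returns the picture (400x640x3 uint8, blue, green, red); there is no depth.
- cams.calibration(name): a dict with "K" (3x3 intrinsics, pixels), "origin" and "rotation" of the camera in the world; the wrist camera has in their place "hand_eye" (4x4, takes a point from camera to tool coordinates, whose origin is the TCP and whose axes are the flange's). Camera axes: x right, y down, z forward; pixel columns grow to the right and rows downward; lengths in m; the calibration is good to about 2 mm. A picture is of the moment at which its call begins: read the wrist's pose just before it. calibration takes no time and is no camera call.
- env.sign_off(): hands the job in; it is judged then, once.
The state is a dict: "time_s": time; "qpos": joint angles; "joint_velocities": joint speeds; "effort": joint torques, N m; "tool_pos": TCP position; "tool_rot": TCP orientation; "force": force on the tool from outside, world axes, zero at the start; "wrist_torque": the same for the moment, N m; "grip_width": finger opening in m; "grasp_force": force on a finger pad.
Only numpy, scipy, OpenCV 4.12 (cv2) and the standard library are available. Lean on these libraries where they do the work, as an engineer would, in place of code of your own. Each camera call takes 0.05 s, during which the arm holds its last target. There are 200 camera calls.

## Working session

There is one attempt and no reset: what is moved stays moved. The work goes in short steps, Python scripts to look and compute and a tool call to move; the robot and the scene stay as the last step left them, time stands still between calls to the robot, and variables do not carry over. Pictures are saved under pics/ and viewed, at most 10 in all, crops included, and the job is handed in when it is done.

Besides the shell and the picture viewer there is one more tool, called after "Request:" as name(argument=value, ...) on one line, values as JSON. arm_command: Moves the arm, as the interface text tells. Its arguments: {"type":"object","properties":{"series":{"type":"string"},"squeeze":{"type":"number"}},"required":["series"]}

```bash
mkdir -p pics; ls; python3 - <<'E'
from cell import telemetry,cams
import cv2,numpy as np
o=telemetry.get_obs();print(o['time_s'],o['tool_pos'],o['tool_rot'],o['grip_width'])
a=cams.read_camera('top');b=cams.read_camera('side')
cv2.imwrite('pics/top0.png',a);cv2.imwrite('pics/side0.png',b)
for n in('top','side','wrist'):print(n,cams.calibration(n))
E
```

```text
pics
0.0 [0.18125754 0.62364213 0.22141719] [-1.79888440e+02  7.04220336e-03  1.63800518e+02] 0.08734312801019077
top {'K': array([[382.02440949,   0.        , 323.92106222],
       [  0.        , 382.02440949, 197.7446785 ],
       [  0.        ,   0.        ,   1.        ]]), 'origin': array([0.42532756, 0.03211052, 1.05851964]), 'rotation': array([-1.74349157e+02, -2.26339196e-02, -8.92008428e+01])}
side {'K': array([[400.24793959,   0.        , 317.57262072],
       [  0.        , 400.24793959, 194.46939354],
       [  0.        ,   0.        ,   1.        ]]), 'origin': array([ 0.03817945, -0.60972205,  0.85384446]), 'rotation': array([-133.99246162,   -0.64229105,  -35.73838905])}
wrist {'K': array([[336.72781502,   0.        , 311.45503922],
       [  0.        , 336.72781502, 199.55801504],
       [  0.        ,   0.        ,   1.        ]]), 'hand_eye': array([[ 1.78844884e-04, -9.64962258e-01, -2.62388661e-01,
         7.18422243e-02],
       [ 9.99999389e-01, -1.13675273e-04,  1.09965546e-03,
        -7.89800916e-04],
       [-1.09095311e-03, -2.62388697e-01,  9.64961648e-01,
        -1.62932403e-01],
       [ 0.00000000e+00,  0.00000000e+00,  0.00000000e+00,
         1.00000000e+00]])}
```

View pics/top0.png

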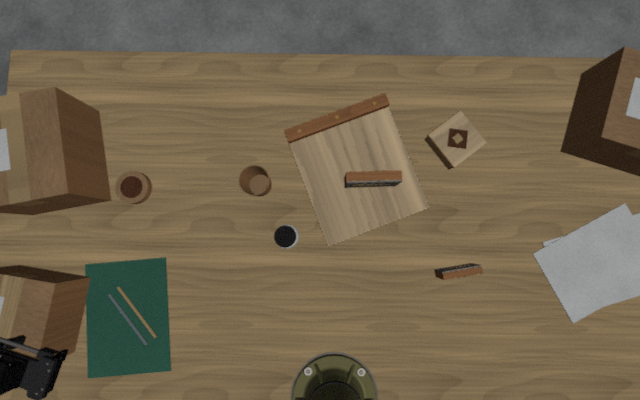

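View pics/side0.png

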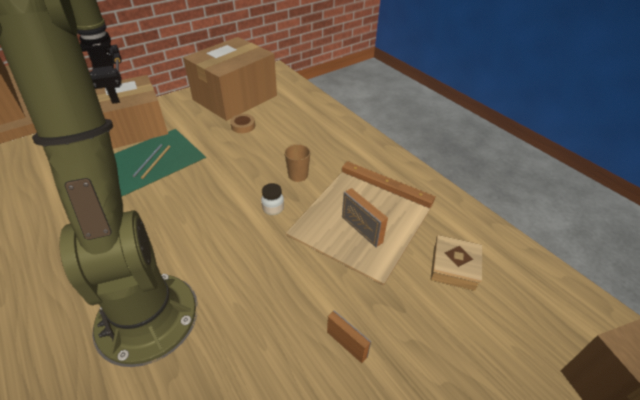

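In the top view there are two block-like things: a larger one standing on the board at (373,179) and a smaller one on the bench at (458,271). The larger, with its dark lino side facing the robot, fits the description. The cup is at (257,181), the jar at (286,236), the box at (456,139), and the fence runs from (286,135) to (388,100).

```bash
cat > h.py <<'E'
import numpy as np,cv2
from scipy.spatial.transform import Rotation as R
from cell import cams,telemetry
def ray(n,px,z,pose=None):
    c=cams.calibration(n);px=np.atleast_2d(px).astype(float)
    if n=='wrist':
        T=np.eye(4);T[:3,:3]=R.from_euler('xyz',pose[1],degrees=True).as_matrix();T[:3,3]=pose[0]
        T=T@c['hand_eye'];M,o=T[:3,:3],T[:3,3]
    else: M,o=R.from_euler('xyz',c['rotation'],degrees=True).as_matrix(),np.array(c['origin'])
    d=np.c_[px,np.ones(len(px))]@np.linalg.inv(c['K']).T@M.T
    return o+d*((z-o[2])/d[:,2])[:,None]
E
python3 - <<'E'
from h import *
a=cv2.imread('pics/top0.png')
cv2.imwrite('pics/crop0.png',cv2.resize(a[80:260,270:490],None,fx=3.5,fy=3.2,interpolation=cv2.INTER_CUBIC))
h=cv2.cvtColor(a,cv2.COLOR_BGR2HSV)
m=((h[...,0]<14)&(h[...,1]>125)&(h[...,2]>70)).astype(np.uint8)*255
for c in cv2.findContours(m,0,1)[0]:
    if cv2.contourArea(c)<150: continue
    r=cv2.minAreaRect(c); x=r[0]
    if 280<x[0]<410 and 80<x[1]<200:
        p=cv2.boxPoints(r); z=.112 if x[1]>150 else .036
        w=ray('top',p,z);print(r);print(w.round(4), [np.linalg.norm(w[i]-w[i-1]).round(4) for i in range(4)],'mean',w.mean(0).round(4))
print('near corners',ray('top',[[329,245],[428,207]],.012).round(4))
print('cup,jar,box',ray('top',[[249,180],[286,236],[456,139]],[.07]*1).round(3) if 0 else [ray('top',p,z).round(3) for p,z in(((255,181),.095),((286,236),.075),((458,138),.053))])
E
```

```text
((373.4796447753906, 175.30941772460938), (8.055339813232422, 53.2122802734375), 88.31531524658203)
[[ 0.5845 -0.0233  0.112 ]
 [ 0.5903 -0.1566  0.112 ]
 [ 0.5699 -0.1571  0.112 ]
 [ 0.5641 -0.0241  0.112 ]] [np.float64(0.0204), np.float64(0.1335), np.float64(0.0204), np.float64(0.1332)] mean [ 0.5772 -0.0903  0.112 ]
((336.56854248046875, 117.84928894042969), (13.225647926330566, 107.44375610351562), 69.44395446777344)
[[ 0.7099  0.1451  0.036 ]
 [ 0.8204 -0.1304  0.036 ]
 [ 0.7853 -0.1432  0.036 ]
 [ 0.6755  0.1316  0.036 ]] [np.float64(0.0369), np.float64(0.2969), np.float64(0.0373), np.float64(0.2959)] mean [0.7478 0.0008 0.036 ]
near corners [[ 0.3999  0.0175  0.012 ]
 [ 0.5073 -0.253   0.012 ]]
cup,jar,box [array([[0.561, 0.209, 0.095]]), array([[0.423, 0.129, 0.075]]), array([[ 0.691, -0.325,  0.053]])]
```

View pics/crop0.png

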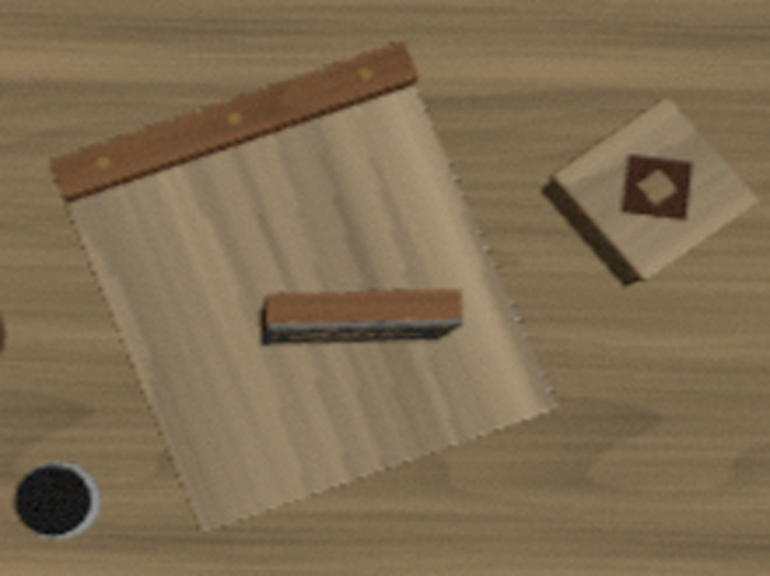

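The crop confirms it: the larger block stands on the board with the lino side facing the robot, and its top-face centre is near (374,176). The sizes check out (fence 37 × 296 mm, top face about 135 mm long).

Board yaw is about 21.8° with its centre near (0.609, -0.055). Block yaw is about 2.4° at (0.575, -0.092). I'll turn the tool to yaw 182.4°, so tool x points along world -x and tool y along world +y.

Request:
arm_command(series="0 0 0 -0.108 0;0 0 0 -0.108 0;0 0 0 -0.108 0;-25 -25 0 0 0;-25 -25 0 0 0;-25 -25 0 0 0;-25 -25 0 0 0;-25 -25 0 0 0;-25 -25 0 0 0;-25 -25 0 0 0;-25 -25 0 0 0;-25 -25 0 0 0;-25 -25 0 0 0;-25 -25 0 0 0;-25 -25 0 0 0;0 0 0 0 0")

```text
time_s: 1.43
tool_pos: [0.4999, 0.3283, 0.2222]
tool_rot: [-179.7, 0.2, -178.3]
force: [-0.1, -1.1, 0.3]
grip_width: 0.0868
grasp_force: 0.0
```

Request:
arm_command(series="-1 -35 0 -0.012 0;-1 -35 0 0 0;-1 -35 0 0 0;-1 -35 0 0 0;-1 -35 0 0 0;-1 -35 0 0 0;-1 -35 0 0 0;-1 -35 0 0 0;-1 -35 0 0 0;-1 -35 0 0 0;-1 -35 0 0 0;-1 -35 0 0 0;0 0 10 0 0;0 0 10 0 0;0 0 0 0 0;0 0 0 0 0")

```text
time_s: 2.77
tool_pos: [0.5268, -0.0801, 0.2014]
tool_rot: [180.0, -0.1, -176.8]
force: [-0.3, 0.7, -0.4]
grip_width: 0.0873
grasp_force: 0.0
```

```bash
python3 - <<'E'
from h import *
o=telemetry.get_obs();print(o['tool_pos'],o['tool_rot'],o['force'])
np.save('p1.npy',np.array([o['tool_pos'],o['tool_rot']]))
cv2.imwrite('pics/w1.png',cams.read_camera('wrist'))
E
```

```text
[ 0.52675771 -0.08014574  0.20143395] [ 1.79954496e+02 -1.34246701e-01 -1.76818600e+02] [-0.32879743  0.65132103 -0.40991189]
```

View pics/w1.png

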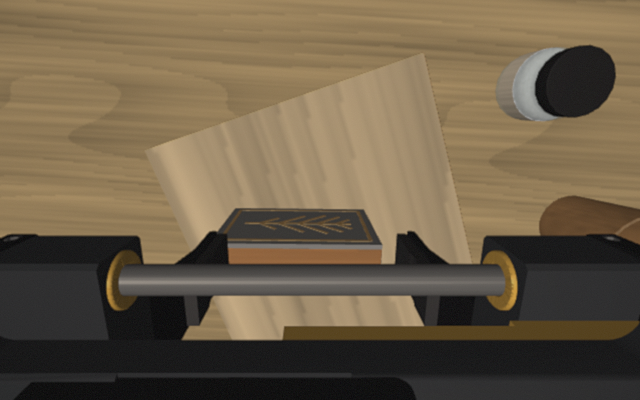

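The wrist view shows the lino face with its top edge from (229,246) to (382,245) and its bottom edge from (237,209) to (366,210). The fingers are at columns 205 and 412, behind the block.

```bash
python3 - <<'E'
from h import *
p=np.load('p1.npy')
for px,z in(([[229,246],[382,245]],.112),([[237,209],[366,210]],.012),([[148,151],[424,54]],.012)):
    w=ray('wrist',px,z,p);print(w.round(4),np.linalg.norm(w[0]-w[1]).round(4),w.mean(0).round(4))
E
```

```text
[[ 0.5656 -0.1449  0.112 ]
 [ 0.558  -0.0218  0.112 ]] 0.1234 [ 0.5618 -0.0833  0.112 ]
[[ 0.5653 -0.1596  0.012 ]
 [ 0.5586 -0.0188  0.012 ]] 0.141 [ 0.562  -0.0892  0.012 ]
[[ 0.5072 -0.2521  0.012 ]
 [ 0.3978  0.022   0.012 ]] 0.2952 [ 0.4525 -0.115   0.012 ]
```

The lino face is at x = 0.562 with its centre at y = -0.089 and yaw of about 2.8°, which agrees across both edges and the top view. The tool is already aligned. Next I lower it behind the block to z ≈ 0.10.

Request:
arm_command(series="0 -9 10 0 0;0 0 20 0 0;0 0 20 0 0;0 0 20 0 0;0 0 20 0 0;0 0 11 0 0;0 0 0 0 0;-6 0 0 0 0;-6 0 0 0 0;-4 0 0 0 0;-4 0 0 0 0;-4 0 0 0 0;-4 0 0 0 0;0 0 0 0 0")

```text
time_s: 3.98
tool_pos: [0.5569, -0.0893, 0.1018]
tool_rot: [-180.0, 0.1, -176.9]
force: [0.6, 0.1, 0.1]
grip_width: 0.0868
grasp_force: 0.0
```

Request:
arm_command(series="-4 0 0 0 0;-4 0 0 0 0;-4 0 0 0 0;-4 0 0 0 0;0 0 0 0 0")

```text
time_s: 4.4
tool_pos: [0.5728, -0.0884, 0.1016]
tool_rot: [-180.0, 0.0, -176.9]
force: [-0.5, 0.0, 0.3]
grip_width: 0.0871
grasp_force: 0.0
```

```bash
python3 - <<'E'
from h import *
o=telemetry.get_obs();print(o['tool_pos'],o['force'])
cv2.imwrite('pics/s1.png',cv2.resize(cams.read_camera('side')[130:300,270:490],None,fx=3,fy=3))
E
```

```text
[ 0.57283739 -0.08842451  0.10160015] [-0.53774006  0.02078133  0.30182809]
```

View pics/s1.png

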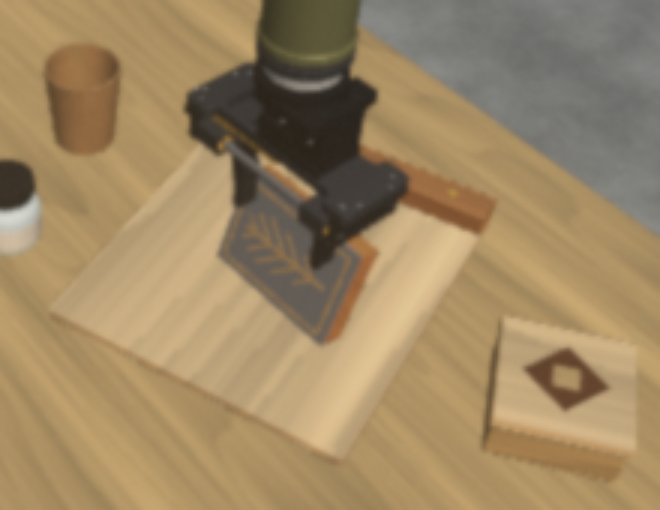

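The block is visibly tilting toward the fence, with both fingers on its upper lino face at crop (243,185) and (322,240). I keep pushing.

Request:
arm_command(series="-4 0 0 0 0;-4 0 0 0 0;-4 0 0 0 0;-4 0 0 0 0;-4 0 0 0 0;-4 0 0 0 0;0 0 0 0 0;0 0 0 0 0;0 0 0 0 0;0 0 0 0 0;0 0 0 0 0")

```text
time_s: 5.37
tool_pos: [0.5957, -0.0874, 0.1016]
tool_rot: [180.0, 0.0, -177.0]
force: [0.3, 0.5, -0.1]
grip_width: 0.0872
grasp_force: 0.0
```

```bash
python3 - <<'E'
from h import *
o=telemetry.get_obs();print(o['tool_pos'],o['force'])
cv2.imwrite('pics/s2.png',cv2.resize(cams.read_camera('side')[130:300,270:490],None,fx=3,fy=3))
E
```

```text
[ 0.59566317 -0.08739754  0.10161765] [ 0.28883322  0.48316885 -0.05432062]
```

View pics/s2.png

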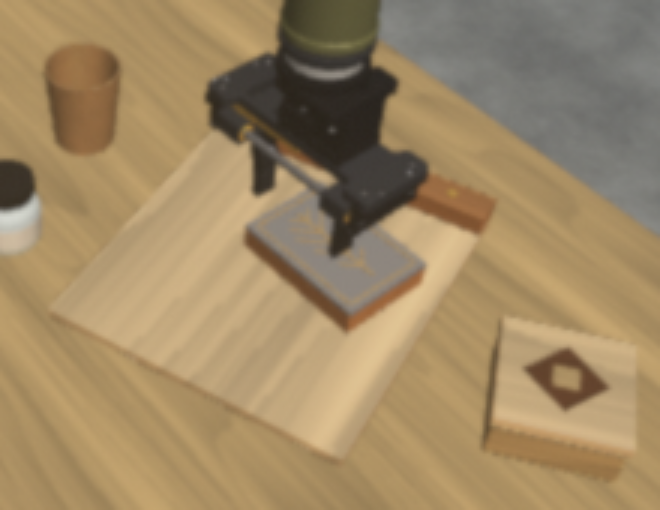

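The block has fallen flat with the lino up. Its near edge runs from crop (248,232) to (348,314), and its far-right corner is at (425,265).

```bash
python3 - <<'E'
from h import *
px=np.array([[248,232],[348,314],[425,265]])/3+[270,130]
w=ray('side',px,.04);print(w.round(4),np.linalg.norm(w[0]-w[1]),np.linalg.norm(w[2]-w[1]))
c=(w[0]+w[2])/2;d=w[0]-w[1];print(c,np.degrees(np.arctan2(-d[0],d[1])))
a=np.radians(21.8);B=np.array([[np.cos(a),np.sin(a)],[-np.sin(a),np.cos(a)]])
print('board frame',B@(c[:2]-[.609,-.055]))
# target tool line through block centre y_b, contact 30mm behind nearest point
for xb in(-.10,.0255,.035):
  for yb in((B@(c[:2]-[.609,-.055]))[1],): print(xb,np.array([.609,-.055])+B.T@[xb,yb])
E
```

```text
[[ 0.5888 -0.0306  0.04  ]
 [ 0.597  -0.1602  0.04  ]
 [ 0.6956 -0.1576  0.04  ]] 0.12981442489241526 0.09859862565763529
[ 0.64219333 -0.09411326  0.04      ] 3.6331780275984817
board frame [ 0.01629414 -0.04864304]
-0.1 [ 0.53421588 -0.13730116]
0.0255 [ 0.65074085 -0.09069449]
0.035 [ 0.65956146 -0.0871665 ]
```

The block centre is about (0.642, -0.092), or board (0.016, -0.046), still turned about -19° from the board. I retreat behind it, align with the board and check the pose before lowering.

Request:
arm_command(series="14 -6 0 0 0;14 -6 0 0 0;14 -6 0 0 0;14 -6 0 0 0;0 0 0 -0.109 0;0 0 0 -0.109 0;0 0 0 -0.109 0;0 0 15 0 0;0 0 15 0 0;0 0 0 0 0;0 0 0 0 0")

```text
time_s: 6.33
tool_pos: [0.5404, -0.1143, 0.0711]
tool_rot: [180.0, -0.1, -158.2]
force: [0.1, -0.1, 0.1]
grip_width: 0.0867
grasp_force: 0.0
```

```bash
python3 - <<'E'
from h import *
o=telemetry.get_obs();print(o['tool_pos'],o['tool_rot'],o['force'])
np.save('p2.npy',np.array([o['tool_pos'],o['tool_rot']]))
cv2.imwrite('pics/w2.png',cams.read_camera('wrist'))
E
```

```text
[ 0.54041311 -0.11425473  0.07113158] [ 1.79957011e+02 -8.70945875e-02 -1.58225932e+02] [ 0.0724773  -0.09307746  0.05856593]
```

View pics/w2.png

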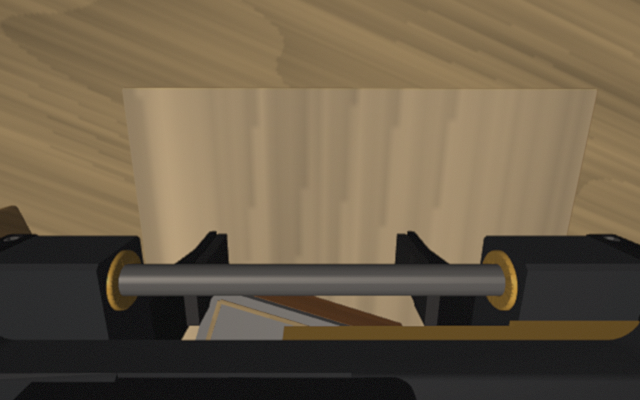

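The board's near edge is level in the image (row 89 on both sides), so the tool is square to the board. The block's near corner shows at (213,297).

```bash
python3 - <<'E'
from h import *
p=np.load('p2.npy');a=np.radians(21.8);B=np.array([[np.cos(a),np.sin(a)],[-np.sin(a),np.cos(a)]])
for q,z in(([213,297],.04),([400,324],.04),([123,89],.012),([597,90],.012)):print(((ray('wrist',q,z,p)[0,:2]-[.609,-.055])@B.T).round(4))
print(((p[0,:2]-[.609,-.055])@B.T).round(4))
E
```

```text
[-0.0397 -0.0936]
[-0.0194  0.029 ]
[-0.1694 -0.148 ]
[-0.1688  0.1498]
[-0.0857 -0.0295]
```

Request:
arm_command(series="0 6 15 0 0;0 0 16 0 0;0 0 16 0 0;0 0 0 0 0;-8 0 0 0 0;-8 0 0 0 0;-8 0 0 0 0;-5 0 0 0 0;-5 0 0 0 0;-5 0 0 0 0;-5 0 0 0 0;-5 0 0 0 0;-5 0 0 0 0;-5 0 0 0 0;-5 0 0 0 0;-5 0 0 0 0;-5 0 0 0 0;-5 0 0 0 0;-5 0 0 0 0;0 0 0 0 0")

```text
time_s: 8.05
tool_pos: [0.6183, -0.0765, 0.0246]
tool_rot: [-180.0, 0.1, -158.1]
force: [-0.1, -0.2, -0.1]
grip_width: 0.0865
grasp_force: 0.0
```

```bash
python3 - <<'E'
from h import *
a=np.radians(21.8);B=np.array([[np.cos(a),np.sin(a)],[-np.sin(a),np.cos(a)]])
o=telemetry.get_obs();print(o['tool_pos'],o['tool_rot'],o['force'],(o['tool_pos'][:2]-np.array([.609,-.055]))@B.T)
cv2.imwrite('pics/s3.png',cv2.resize(cams.read_camera('side')[130:300,270:490],None,fx=3,fy=3))
E
```

```text
[ 0.61830495 -0.07649666  0.02464563] [-1.79998818e+02  8.53066170e-02 -1.58147831e+02] [-0.09957157 -0.21795822 -0.07853489] [ 0.00065635 -0.0234149 ]
```

View pics/s3.png

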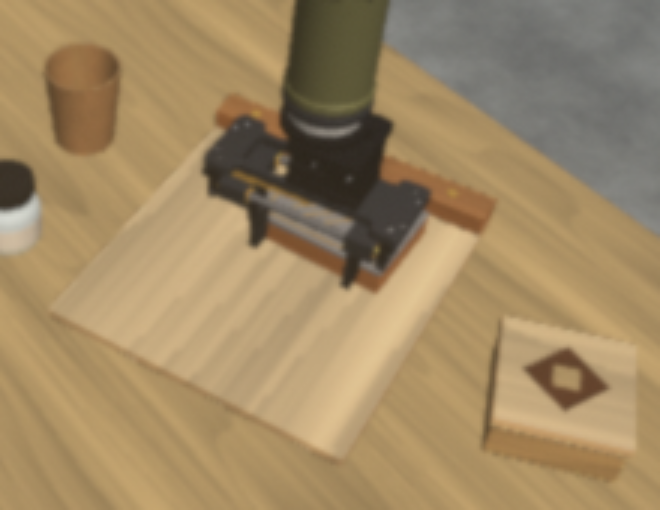

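The block now sits square against both fingertips at crop (258,240) and (350,280), just short of the fence. I close the remaining 25 mm gently.

Request:
arm_command(series="-3 0 0 0 0;-3 0 0 0 0;-3 0 0 0 0;-3 0 0 0 0;-3 0 0 0 0;-3 0 0 0 0;-3 0 0 0 0;-2 0 0 0 0;0 0 0 0 0;0 0 0 0 0")

```text
time_s: 8.93
tool_pos: [0.639, -0.0685, 0.0246]
tool_rot: [-180.0, 0.1, -158.2]
force: [-0.4, 0.2, 0.2]
grip_width: 0.0869
grasp_force: 0.0
```

Request:
arm_command(series="-1 0 0 0 0;-1 0 0 0 0;-1 0 0 0 0;0 0 0 0 0;0 0 0 0 0")

```text
time_s: 9.35
tool_pos: [0.64, -0.0682, 0.0245]
tool_rot: [180.0, -0.1, -158.2]
force: [-3.9, -1.0, 3.7]
grip_width: 0.0871
grasp_force: 2.5
```

Request:
arm_command(series="-1 0 0 0 0;-1 0 0 0 0;-1 0 0 0 0;0 0 0 0 0;0 0 0 0 0")

```text
time_s: 9.77
tool_pos: [0.6401, -0.0682, 0.0243]
tool_rot: [179.9, -0.4, -158.3]
force: [-11.4, -1.1, 9.4]
grip_width: 0.0868
grasp_force: 5.8
```

The push has stalled firmly at TCP board x = 0.024, where flush contact was predicted at 0.0255. I withdraw and check.

Request:
arm_command(series="3 0 0 0 0;3 0 0 0 0;5 0 0 0 0;10 0 0 0 0;20 0 0 0 0;20 0 0 0 0;20 0 0 0 0;20 0 -20 0 0;20 0 -30 0 0;30 0 -30 0 0;30 0 -30 0 0;0 0 0 0 0;0 0 0 0 0")

```text
time_s: 10.85
tool_pos: [0.4771, -0.1345, 0.1358]
tool_rot: [-179.9, 0.4, -158.3]
force: [0.8, 0.0, -0.1]
grip_width: 0.0871
grasp_force: 0.0
```

```bash
python3 - <<'E'
from h import *
o=telemetry.get_obs();print(o['tool_pos'],o['force'])
a=cams.read_camera('top');cv2.imwrite('pics/top4.png',np.vstack([cv2.resize(a[85:205,270:430],None,fx=4,fy=4)[:300],cv2.resize(cams.read_camera('side')[150:250,310:470],None,fx=4,fy=3)]))
E
```

```text
[ 0.47711641 -0.13451936  0.13577562] [ 0.83830529  0.04452806 -0.10710857]
```

View pics/top4.png

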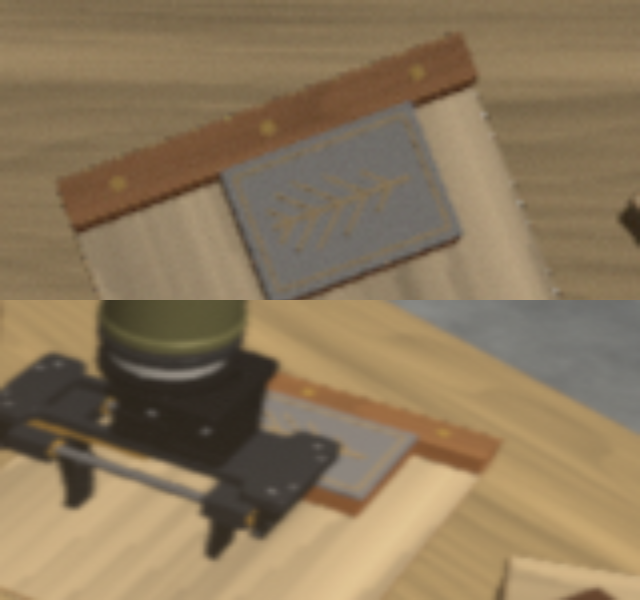

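The block lies lino up with its edge from (222,172) to (412,103) against the fence with no gap. Its slope is 20.0° against the fence's 20.1°, and the hand is clear.

```bash
python3 -c "
from cell import env
print(env.sign_off())"
```

```text
the job is handed in; nothing more can be done
None
```

The block was tipped flat with its carved face up and pushed flush and square against the fence, the hand was withdrawn, and the job was handed in at about 11 s; the sign-off returned no verdict, and the cup, jar and box were never touched.

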